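# Find the nut driver that fits the earth terminal and hold it on the nut

### The job

A colleague under the bench is about to tighten the earth post, so its nut (the one on the green plate of the terminal bar) must be held still from above: try the nut drivers from the tray on it until you find the one that fits, standing each one that does not fit back upright in the tray. Finish while still gripping the fitting driver, upright and pushed fully down over the nut; do not let go of it. Leave the other things on the bench where they are.

Things in the scene. Friction and masses are not known exactly. Their poses are not given: they have to be found in the camera images.
- driver_yellow: Nut driver, yellow handle, standing mouth down in the tray. Origin: centre of the mouth (lowest point); z up. Steel socket 28 mm outside, 30 tall; hexagonal opening 19 mm across flats, 18 deep, two flats facing the driver's +x and -x. Then a 14 mm shaft, and a handle bar 56 to 90 mm above the origin, 22 mm thick along x, 54 mm long along y. 0.1 to 0.4 kg.
- driver_white: Nut driver, white handle, standing mouth down in the tray. Origin: centre of the mouth (lowest point); z up. Steel socket 36 mm outside, 30 tall; hexagonal opening 24 mm across flats, 18 deep, two flats facing the driver's +x and -x. Then a 14 mm shaft, and a handle bar 56 to 90 mm above the origin, 22 mm thick along x, 54 mm long along y. 0.1 to 0.4 kg.
- driver_orange: Nut driver, orange handle, standing mouth down in the tray. Origin: centre of the mouth (lowest point); z up. Steel socket 45 mm outside, 30 tall; hexagonal opening 29 mm across flats, 18 deep, two flats facing the driver's +x and -x. Then a 14 mm shaft, and a handle bar 56 to 90 mm above the origin, 22 mm thick along x, 54 mm long along y. 0.1 to 0.4 kg.
- tag_green: Fixed green plate, 72 mm square, 3 thick, marking the earth post. Origin: on the post's axis at the plate's underside, 30 mm above the bench; z up. Around the nut stands a black round collar, 54 mm outside, rim 15 mm above this origin. The hex nut never turns; two of its flats face the plate's +x and -x. It is 17, 22 or 27 mm across flats, differing from job to job: found by trying.
- earth_nut (a point): Top centre of the brass nut to hold, 19 mm above the green plate's origin; top 2 mm bevelled. A driver too small stops with its mouth on the nut's top (at this point to 1 mm below); one too large stops on the collar's rim, 4 mm below this point.
- earth_seat (a point): Floor of the recess around the nut, on its axis, 5 mm above the green plate's origin. The fitting driver (opening 2 mm wider than the nut, hexagons lined up within about 5 degrees) slides down until its mouth rests here, 14 mm below the nut's top.
- terminal_bar: Fixed aluminium bar, 95 (x) by 265 (y) by 30 mm high, with three posts 80 mm apart along its y axis, on green, red and blue plates in any order; its axes are parallel to the plates'. Origin: centre of its underside. Only the green (earth) post matters.
- tray: Fixed open grey tray, 100 (x) by 270 (y) by 22 mm high, walls 4 mm, inner floor about 4 mm up, two cross walls making three compartments along y, each about 84 mm (y) by 92 mm (x), centres at y = -89, 0 and +89 mm; one driver stands in each. Origin: centre of its underside.
- meter_a: orange hand multimeter, 150 x 78 x 36 mm. Bystander, to be left alone. Origin: centre of its underside.
- meter_b: second orange hand multimeter, 150 x 78 x 36 mm. Bystander, to be left alone. Origin: centre of its underside.
- breadboard: blue base plate with a white breadboard, 110 x 190 x 26 mm. Bystander, to be left alone. Origin: centre of its underside.
- notebook: spiral notebook, 148 x 210 x 12 mm. Bystander, to be left alone. Origin: centre of its underside.
- marker: black marker pen, 125 long, 12 thick mm. Bystander, to be left alone. Origin: centre of its underside.
- parts_dish: small white dish, 72 across, 28 high mm. Bystander, to be left alone. Origin: centre of its underside.
There are look-alikes about, which are no part of the job. What is shaped like the driver_orange but blue or red is not meant.

How it is judged:
By the outcome, as a careful person would: the job done as asked, in the order asked, and still so for the second after the job is handed in, while the arm keeps its last pose, push and grip.
It also fails if it takes over 72 s, if anything falls off the work surface, if the arm or the gripper's body presses on something with over 40 N, if the wrist force passes 120 N, or if a joint passes its speed limit or range.

### The arm

A 7-joint arm with a two-finger parallel gripper is mounted at the origin on the work surface. World frame = base frame: x ahead of the robot, y to its left, z up, the work surface at z = 0. Lengths are in m, angles in degrees, forces in N, time in s.
With the tool pointing down it reaches from about 0.425 to 0.875 m from the base axis. Payload 4.7 kg.
Tool frame: the origin (TCP) lies midway between the tips of the shut fingers; the grasp point (between the pads) lies 19 mm behind it; z points along the fingers, y is the line along which they close (so a half turn about z gives the same grasp; the last joint's range is limited). The gripper opens to 87 mm and grips with 3 to 60 N. Pads are 19 mm wide; open, the fingers measure 117 mm over their backs; the gripper's body (75 mm by 190 mm) begins 51 mm behind the grasp point.
Start: joints at [-68.291, 18.392, -4.016, 83.108, 1.295, 78.541, -3.26], TCP at [0.232, 0.607, 0.223] pointing down, gripper open.
Joint ranges: [-163.93, 163.93], [-17.29, 119.83], [-79.2, 71.16], [3.27, 140.29], [-89.18, 269.18], [5.43, 117.66], [-154.24, 154.24]. Speed limits (degrees/s): [147.25, 147.25, 180, 180, 180, 180, 180].

### API

Orientations are given as [roll, pitch, yaw] about the fixed x, y, z axes, in that order (R = Rz(yaw) Ry(pitch) Rx(roll)).
In Python, from cell import env, viewer, boxes_of, masks_of gives the robot as it stands. The module is installed in compiled form; this text tells all that it offers.
- The arm moves only by the tool apply_moves, never from a script. Its argument "moves" is a list of rows, each a list of 7 numbers: the shift along the tool's x, y, z scaled (see below), then the turn, a rotation vector about the tool's x, y, z scaled (see below), then the opening, from 0 (shut) to 1 (fully open). A call has 1 to 20 rows; each row is the pose to reach, as a shift and turn from the pose commanded when the call began, along the tool's axes at that moment; what a row does not reach only later rows make up. The controller multiplies each number of a shift by 0.2 m and each number of a turn by 1.5 rad. A row lasts 1/10 s, in which the tool goes at most 50 mm and 8.59 degrees, less where a joint would pass 70% of its speed; a pose out of reach is approached as far as the arm can. A call with a number of a shift or a turn outside -1 to 1 is refused whole. A call with a gripper value outside its range is refused whole. The fingers move at their own pace and stop on an object; "grip_force" is the grip in N (left out, the last holds). Time passes only in rows, so rows that repeat a pose let the fingers close. It gives the time, the measured TCP pose, the force, the opening and the grip force at its end, in the units of the state.
- env.get_obs(): the state, without advancing time (a new reading comes with each control period).
- viewer.read_camera(name): name is "scene" or "top" or "wrist"; returns the picture (480x640x3 uint8, red, green, blue); there is no depth.
- viewer.get_calibration(name): a dict with "fov_y" (degrees; the focal length in pixels is half the picture's height over the tangent of half this angle, whatever the lens; pixels are square), "cx", "cy" (the principal point, pixels), "position" and "orientation" of the camera in the world. Camera axes: x right, y up, looking along -z (the intrinsics and any distortion apply to the point x, -y, -z); pixel columns grow to the right and rows downward; lengths in m; the calibration is good to about 2 mm. A picture is of the moment at which its call begins: read the wrist's pose just before it. get_calibration takes no time and is no camera call; for the wrist camera it gives the pose at the moment of the call.
- env.sign_off(): hands the job in; it is judged then, once.
Trained networks look in the newest picture that a camera, given by its name, has taken for a name from the list of things; names that differ only in an ending like _2 or _b are one class to them, and where a whole thing is asked for, a point or a joint stands for the part that bears it (a point fixed in the world has none). Each returns a list of dicts, best first, with "conf" (0 to 1); they miss things now and then, are a little off and sometimes report something else, mostly with a low value. They report only what shows in the picture. A call takes as long as a camera call. They do not tell look-alikes from the thing itself.
- boxes_of(camera, target): "location" ([column, row] in pixels, amid what is visible of it).
- masks_of(camera, target): "pixels" (480x640 bool, what is visible of it) and "location" ([column, row] in pixels, amid what is visible of it).
The state is a dict: "time_s": time; "qpos": joint angles; "joint_velocities": joint speeds; "effort": joint torques, N m; "tool_pos": TCP position; "tool_rot": TCP orientation; "force": force on the tool from outside, world axes, zero at the start; "wrist_torque": the same for the moment, N m; "grip_width": finger opening in m; "grasp_force": force on a finger pad.
Only numpy, scipy, OpenCV 4.12 (cv2) and the standard library are available. Lean on these libraries where they do the work, as an engineer would, in place of code of your own. Each camera call takes 0.05 s, during which the arm holds its last target. There are 200 camera calls.

## Working session

There is one attempt and no reset: what is moved stays moved. The work goes in short steps, Python scripts to look and compute and a tool call to move; the robot and the scene stay as the last step left them, time stands still between calls to the robot, and variables do not carry over. Pictures are saved under pics/ and viewed, at most 10 in all, crops included, and the job is handed in when it is done.

Besides the shell and the picture viewer there is one more tool, called after "Request:" by a JSON object that holds its "name" and its "arguments". apply_moves: Moves the arm, as the interface text tells. Shifts and turns lie within -1 to 1; 1 stands for 0.2 m of shift or 1.5 rad of turn. Its arguments: {"type":"object","properties":{"moves":{"type":"array","items":{"type":"array","items":{"type":"number","minimum":-1,"maximum":1}}},"grip_force":{"type":"number"}},"required":["moves"]}

```bash
mkdir -p pics; python3 - <<'E'
from cell import env, viewer, boxes_of, masks_of
import cv2,numpy as np
o=env.get_obs(); print(o)
ims=[]
for c in ["top","scene"]:
    print(c,viewer.get_calibration(c))
    im=viewer.read_camera(c); cv2.imwrite(f"pics/{c}0.png",im[:,:,::-1])
    for t in ["driver_yellow","driver_white","driver_orange","tag_green","earth_nut","tray","terminal_bar"]:
        print(c,t,[(np.round(b["location"]),round(b["conf"],2)) for b in boxes_of(c,t)][:4])
E
```

```text
{'time_s': 0.0, 'qpos': array([-68.29244003,  18.44117555,  -4.01517001,  83.17532572,
         1.29546263,  78.5390726 ,  -3.25959267]), 'joint_velocities': array([-0.07392016,  0.0218215 , -0.11564748, -0.043403  ,  0.01822678,
       -0.05374153,  0.01966001]), 'effort': array([-2.73514515e-04, -4.91292286e+01, -4.03990103e-01, -3.12516904e+01,
       -6.39516930e-02,  4.39185882e-02,  2.17985485e-04]), 'tool_pos': array([0.23173466, 0.60670186, 0.22143376]), 'tool_rot': array([-1.79889692e+02,  6.22410085e-03,  1.59102362e+02]), 'force': array([-0.27108305, -0.39848295,  0.49677891]), 'wrist_torque': array([-0.0114358 ,  0.04478129, -0.00954808]), 'grasp_force': 0.0, 'grip_width': 0.08711093524240389}
top {'fov_y': 50.27983774697756, 'cx': 318.02897744385297, 'cy': 239.85813282346058, 'position': array([ 0.32179382, -0.01005053,  1.32296948]), 'orientation': array([ 1.22688137e+01,  7.73005309e-02, -8.71541244e+01])}
top driver_yellow [(array([265., 265.]), 0.56)]
top driver_white [(array([228., 259.]), 0.75)]
top driver_orange [(array([227., 312.]), 0.89), (array([197., 256.]), 
[... 310 characters left out ...]
185.]), 0.72), (array([115., 311.]), 0.41)]
scene {'fov_y': 56.246809755331334, 'cx': 311.53720004053787, 'cy': 235.64395986788284, 'position': array([ 0.98375416, -0.52527656,  1.01015372]), 'orientation': array([34.72473206,  0.89951194, 36.22825723])}
scene driver_yellow [(array([321., 191.]), 0.57), (array([358., 116.]), 0.36)]
scene driver_white [(array([347., 175.]), 0.78)]
scene driver_orange [(array([368., 212.]), 0.95), (array([361., 161.]), 0.74), (array([399., 135.]), 0.71), (array([303., 159.]), 0.56)]
scene tag_green [(array([254., 276.]), 0.6)]
scene earth_nut [(array([254., 275.]), 0.88)]
scene tray [(array([340., 195.]), 0.68)]
scene terminal_bar [(array([236., 300.]), 0.97)]
```

View pics/top0.png

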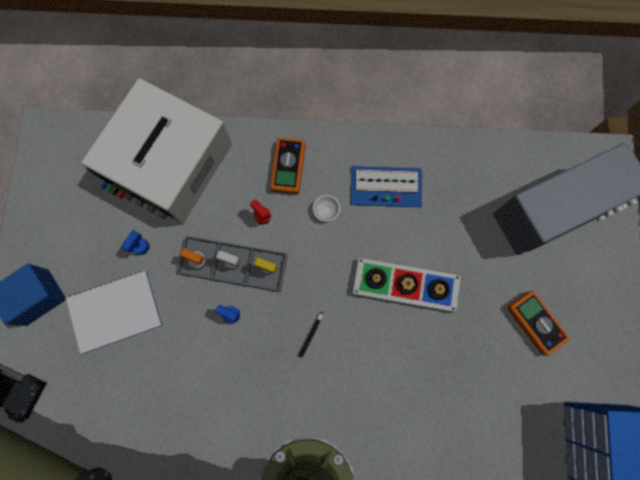

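View pics/scene0.png

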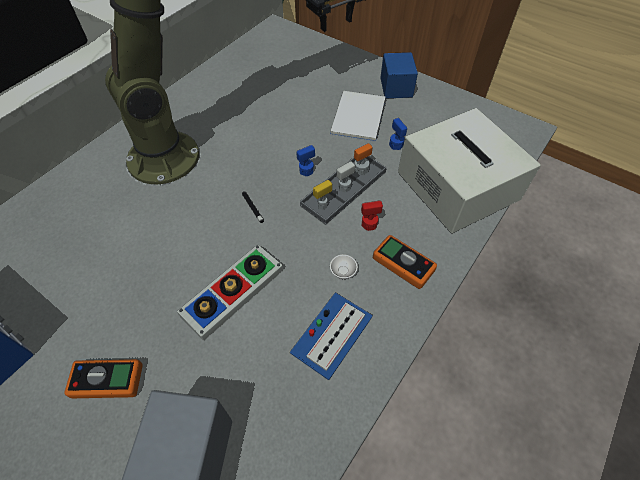

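The top view shows the tray drivers: orange (192,257), white (228,260), yellow (264,265). The green plate is at (376,278). The blue look-alikes (227,313) and (135,242) and the red one (260,212) stand outside the tray, so they are not meant.

```bash
cat > h.py <<'E'
from cell import env, viewer, boxes_of, masks_of
import cv2,numpy as np
from scipy.spatial.transform import Rotation as R
def ray(cal,px):
    f=240/np.tan(np.radians(cal["fov_y"]/2))
    px=np.atleast_2d(px).astype(float)
    d=np.c_[(px[:,0]-cal["cx"])/f,-(px[:,1]-cal["cy"])/f,-np.ones(len(px))]
    return R.from_euler("xyz",cal["orientation"],degrees=True).apply(d)
def onplane(cal,px,z):
    d=ray(cal,px);p=cal["position"]
    return p+d*((z-p[2])/d[:,2])[:,None]
def proj(cal,P):
    f=240/np.tan(np.radians(cal["fov_y"]/2))
    c=R.from_euler("xyz",cal["orientation"],degrees=True).inv().apply(np.atleast_2d(P)-cal["position"])
    return np.c_[cal["cx"]+f*c[:,0]/-c[:,2],cal["cy"]-f*c[:,1]/-c[:,2]]
def shift(target,yaw):
    """tool-frame move from present (measured) pose to target xyz with tool down, tool yaw"""
    o=env.get_obs();r=R.from_euler("xyz",o["tool_rot"],degrees=True)
    g=R.from_euler("xyz",[180,0,yaw],degrees=True)
    return r.inv().apply(np.array(target)-o["tool_pos"])/.2,(r.inv()*g).as_rotvec()/1.5
E
python3 - <<'E'
from h import *
c=viewer.get_calibration("top")
for n,p,z in [("or",(192,257),.09),("wh",(228,260),.09),("ye",(264,265),.09),("green",(376,278),.045),("blueplate",(439,289),.045),("tray a",(182,255),.02),("bigblue",(227,313),.09),("red",(260,212),.09),("box",(185,215),0.0)]: print(n,onplane(c,[p],z)[0].round(3))
c=viewer.get_calibration("scene")
for n,p,z in [("green",(254,265),.045),("or",(364,152),.09),("ye",(323,187),.09)]: print(n,onplane(c,[p],z)[0].round(3))
print(viewer.get_calibration("wrist"))
print(shift([.5,.14,.3],90))
E
```

```text
or [0.531 0.311 0.09 ]
wh [0.528 0.222 0.09 ]
ye [0.52  0.134 0.09 ]
green [ 0.508 -0.145  0.045]
blueplate [ 0.488 -0.303  0.045]
tray a [0.547 0.356 0.02 ]
bigblue [0.4   0.214 0.09 ]
red [0.653 0.153 0.09 ]
box [0.659 0.365 0.   ]
green [ 0.512 -0.151  0.045]
or [0.545 0.302 0.09 ]
ye [0.526 0.127 0.09 ]
{'fov_y': 70.54592646167119, 'cx': 314.1433241775056, 'cy': 232.07629745716335, 'position': array([0.15923839, 0.6329803 , 0.38472396]), 'orientation': array([-1.62910064e+01, -3.44018858e-02,  6.91159851e+01])}
(array([-2.08561803, -1.70429911, -0.38708002]), array([ 8.54092018e-05, -1.95606167e-05,  8.03999030e-01]))
```

Request:
{"name": "apply_moves", "arguments": {"moves": [[-0.7,-0.57,-0.13,0,0,0,0.5],[-0.7,-0.57,-0.13,0,0,0,0.5],[-0.7,-0.57,-0.13,0,0,0,0.5],[-0.7,-0.57,-0.13,0,0,0,0.5]]}}

```text
time_s: 1.2
tool_pos: [0.3248, 0.4474, 0.2495]
tool_rot: [180.0, 0.1, 158.9]
force: [-0.6, 0.4, 0.5]
grip_width: 0.0628
grasp_force: 0.0
```

Request:
{"name": "apply_moves", "arguments": {"moves": [[-0.7,-0.57,-0.13,0,0,0,0.5],[-0.7,-0.57,-0.13,0,0,0,0.5],[-0.7,-0.57,-0.13,0,0,0,0.5],[-0.7,-0.57,-0.13,0,0,0,0.5]]}}

```text
time_s: 1.6
tool_pos: [0.4144, 0.2905, 0.2756]
tool_rot: [179.9, 0.1, 158.9]
force: [0.5, 0.6, -0.1]
grip_width: 0.0439
grasp_force: 0.0
```

Request:
{"name": "apply_moves", "arguments": {"moves": [[-0.68,-0.55,-0.1,0,0,0.8,0.5],[-0.68,-0.55,-0.1,0,0,0.8,0.5],[-0.68,-0.55,-0.1,0,0,0.8,0.5],[-0.68,-0.55,-0.1,0,0,0.8,0.5],[-0.68,-0.55,-0.1,0,0,0.8,0.5],[-0.68,-0.55,-0.1,0,0,0.8,0.5],[-0.68,-0.55,-0.1,0,0,0.8,0.5],[-0.68,-0.55,-0.1,0,0,0.8,0.5],[-0.68,-0.55,-0.1,0,0,0.8,0.5],[-0.68,-0.55,-0.1,0,0,0.8,0.5]]}}

```text
time_s: 2.6
tool_pos: [0.4999, 0.1431, 0.2947]
tool_rot: [180.0, -0.0, 90.6]
force: [1.1, -0.3, -0.4]
grip_width: 0.0434
grasp_force: 0.0
```

```bash
python3 - <<'E'
from h import *
import json
o=env.get_obs();print(o["time_s"],o["tool_pos"],o["tool_rot"],o["joint_velocities"].max())
c=viewer.get_calibration("wrist"); im=viewer.read_camera("wrist"); print(c)
cv2.imwrite("pics/w1.png",im[:,:,::-1])
np.savez("w1.npz",im=im,**c)
for t in ["driver_yellow","driver_white","driver_orange","tag_green","tray"]:
    for b in masks_of("wrist",t)[:3]:
        m=b["pixels"]; y,x=np.nonzero(m); print(t,round(b["conf"],2),np.round(b["location"]),m.sum(), cv2.minAreaRect(np.c_[x,y].astype(np.float32)))
E
```

```text
2.6 [0.49994843 0.14307805 0.29469632] [ 1.79986270e+02 -1.01614404e-02  9.05532268e+01] 0.093165032353446
{'fov_y': 70.54592646167119, 'cx': 314.1433241775056, 'cy': 232.07629745716335, 'position': array([0.4983233 , 0.2182532 , 0.45680176]), 'orientation': array([-16.24154368,  -0.03943526,   0.56840697])}
driver_yellow 0.82 [334. 214.] 1161 ((330.1999816894531, 214.39999389648438), (27.828041076660156, 49.963985443115234), 18.434947967529297)
driver_white 0.89 [345. 126.] 1357 ((344.10797119140625, 127.30918884277344), (30.786340713500977, 54.44722366333008), 22.380136489868164)
driver_orange 0.97 [449. 185.] 2095 ((450.1965637207031, 185.11990356445312), (50.608192443847656, 54.566375732421875), 46.63658142089844)
driver_orange 0.95 [348.  40.] 2028 ((351.4000549316406, 37.200008392333984), (38.460365295410156, 72.44860076904297), 26.56505012512207)
driver_orange 0.55 [229. 135.] 1835 ((230.79412841796875, 139.6764678955078), (44.46366500854492, 52.6702766418457), 19.653823852539062)
tag_green 0.57 [314. 370.] 258 ((320.0, 367.5), (7.0, 48.0), 90.0)
tray 0.81 [342. 117.] 14915 ((343.0899963378906, 121.37001037597656), (88.81261444091797, 233.48667907714844), 8.13010311126709)
tray 0.42 [312. 369.] 257 ((320.0, 367.5), (48.0, 7.0), 0.0)
```

View pics/w1.png

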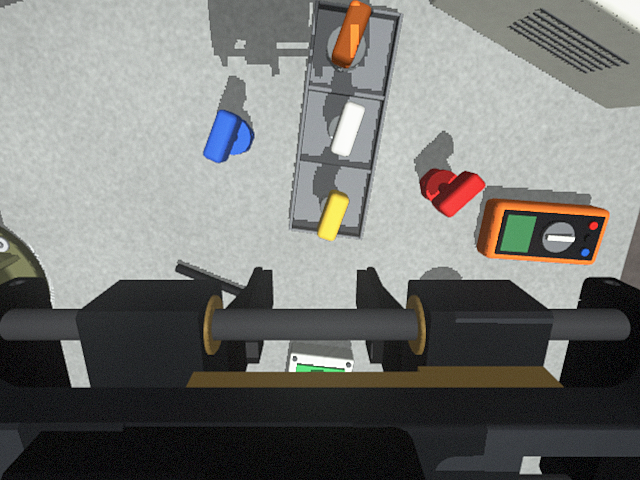

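Request:
{"name": "apply_moves", "arguments": {"moves": [[-1,0,0,0,0,0,0.5],[-1,0,0,0,0,0,0.5],[-1,0,0,0,0,0,0.5],[-1,0,0,0,0,0,0.5]]}}

```text
time_s: 3.3
tool_pos: [0.5009, -0.0588, 0.2948]
tool_rot: [180.0, -0.0, 90.4]
force: [0.6, -0.1, -0.4]
grip_width: 0.0436
grasp_force: 0.0
```

Request:
{"name": "apply_moves", "arguments": {"moves": [[-1,0,0,0,0,0,0.5],[-1,0,0,0,0,0,0.5],[-1,0,0,0,0,0,0.5],[-1,0,0,0,0,0,0.5]]}}

```text
time_s: 3.7
tool_pos: [0.5022, -0.2587, 0.295]
tool_rot: [179.9, -0.0, 90.4]
force: [0.5, -0.8, -0.7]
grip_width: 0.0435
grasp_force: 0.0
```

Request:
{"name": "apply_moves", "arguments": {"moves": [[-0.3,0,0.2,0,0,0,0.5],[-0.3,0,0.2,0,0,0,0.5],[-0.3,0,0.2,0,0,0,0.5],[-0.3,0,0.2,0,0,0,0.5],[-0.3,0,0.2,0,0,0,0.5]]}}

```text
time_s: 4.2
tool_pos: [0.5039, -0.3153, 0.2553]
tool_rot: [179.9, -0.0, 90.5]
force: [-0.6, -0.1, -0.1]
grip_width: 0.0434
grasp_force: 0.0
```

```bash
python3 - <<'E'
from h import *
o=env.get_obs();print(o["time_s"],o["tool_pos"],o["tool_rot"])
c=viewer.get_calibration("wrist"); im=viewer.read_camera("wrist"); print(c)
np.savez("w2.npz",im=im,**c)
for t in ["tag_green","earth_nut"]:
    for b in masks_of("wrist",t)[:3]:
        print(t,round(b["conf"],2),np.round(b["location"]),b["pixels"].sum())
p=proj(c,[[.51,-.147,.045]])[0];print(p)
x,y=p.astype(int); x=np.clip(x,80,560);y=np.clip(y,60,420)
crop=im[y-60:y+60,x-80:x+80]
cv2.imwrite("pics/w2.png",cv2.resize(crop,None,fx=5,fy=5,interpolation=cv2.INTER_CUBIC)[:,:,::-1]);print(x-80,y-60)
# handle fits in w1
d=np.load("w1.npz");im=d["im"];c={k:d[k] for k in d if k!="im"}
hsv=cv2.cvtColor(im,cv2.COLOR_RGB2HSV)
from scipy.optimize import minimize
def corners(q,z0=.060,z1=.094):
    x,y,a=q; r=np.array([[np.cos(a),-np.sin(a)],[np.sin(a),np.cos(a)]])
    b=np.array([[s*.011,t*.027] for s in(-1,1) for t in(-1,1)])@r.T+[x,y]
    return np.r_[np.c_[b,np.full(4,z0)],np.c_[b,np.full(4,z1)]]
for n,(lo,hi),g,off in [("or",((3,120,70),(18,255,255)),(.535,.311),(348,35)),("wh",((0,0,165),(180,50,255)),(.53,.222),(348,128)),("ye",((20,120,90),(35,255,255)),(.52,.134),(334,214))]:
    m=cv2.inRange(hsv,np.array(lo),np.array(hi)); m=cv2.morphologyEx(m,cv2.MORPH_OPEN,np.ones((3,3)))
    k,l,s,cc=cv2.connectedComponentsWithStats(m); i=1+np.argmin(np.hypot(*(cc[1:]-off).T)+1e3*(s[1:,4]<200)); m=(l==i)
    S=4; mb=cv2.resize(m.astype(np.uint8),None,fx=S,fy=S,interpolation=cv2.INTER_LINEAR)
    def cost(q):
        h=cv2.convexHull((((proj(c,corners(q))+.5)*S)).astype(np.float32)).round().astype(int)
        w=cv2.fillConvexPoly(np.zeros_like(mb),h,1); return 1-(w&mb).sum()/(w|mb).sum()
    best=min((minimize(cost,[*onplane(c,[cc[i]],.085)[0][:2],a],method="Nelder-Mead",options=dict(initial_simplex=[[*(onplane(c,[cc[i]],.085)[0][:2]+[u,v]),a+w] for u,v,w in((0,0,0),(.01,0,0),(0,.01,0),(0,0,.3))],xatol=1e-5,fatol=1e-5)) for a in(-.6,-.3,0)),key=lambda r:r.fun)
    print(n,s[i],best.x[:2].round(4),np.degrees(best.x[2]).round(1),best.fun)
E
```

```text
4.2 [ 0.50386537 -0.31533114  0.25532842] [ 1.79917395e+02 -3.42643891e-02  9.05081947e+01]
{'fov_y': 70.54592646167119, 'cx': 314.1433241775056, 'cy': 232.07629745716335, 'position': array([ 0.50210111, -0.24022722,  0.41750337]), 'orientation': array([-16.21425738,  -0.11323638,   0.52000632])}
tag_green 0.84 [309.  67.] 2831
earth_nut 0.8 [346.  51.] 2878
[322.33556052  34.17140147]
242 0
or [ 332    0   39   68 1456] [0.5334 0.3132] -20.8 0.1061075802201209
wh [ 332  102   33   54 1047] [0.5324 0.2226] -20.2 0.1938969192582859
ye [318 190  31  51 955] [0.5201 0.1288] -15.1 0.1894544869387974
```

View pics/w2.png

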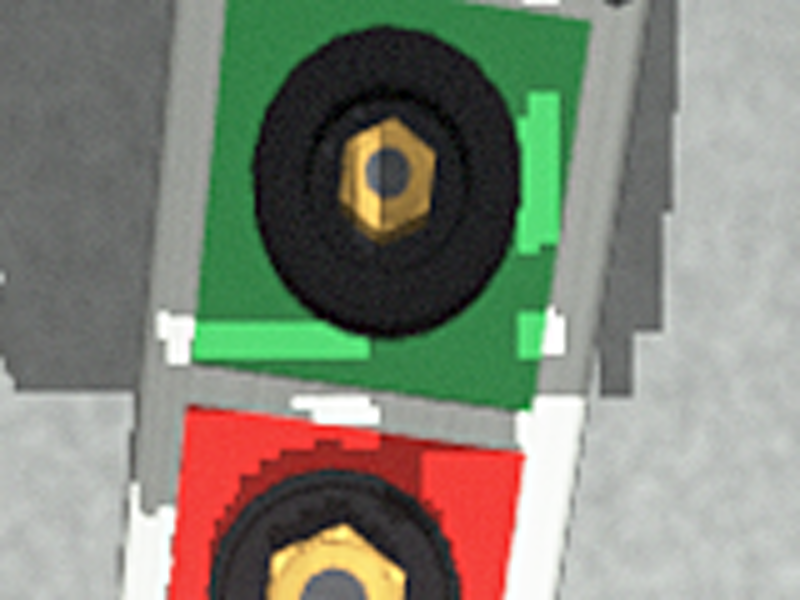

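The crop shows the green post's collar at about pixel (319,36) with a brass nut that looks small, about 17–20 mm wide. I'll take a closer picture to measure its size and pose.

Request:
{"name": "apply_moves", "arguments": {"moves": [[0.55,0,0.27,0,0,0,0.5],[0.55,0,0.27,0,0,0,0.5],[0.55,0,0.27,0,0,0,0.5],[0.55,0,0.27,0,0,0,0.5],[0.55,0,0.27,0,0,0,0.5]]}}

```text
time_s: 4.85
tool_pos: [0.5025, -0.2065, 0.2013]
tool_rot: [179.9, 0.0, 90.5]
force: [-0.7, -0.2, 0.7]
grip_width: 0.0433
grasp_force: 0.0
```

```bash
python3 - <<'E'
from h import *
from scipy.optimize import minimize
o=env.get_obs();print(o["time_s"],o["tool_pos"],o["tool_rot"])
c=viewer.get_calibration("wrist"); im=viewer.read_camera("wrist")
np.savez("w3.npz",im=im,**c)
hsv=cv2.cvtColor(im,cv2.COLOR_RGB2HSV)
g=cv2.inRange(hsv,(45,100,40),(80,255,255))
k,l,s,cc=cv2.connectedComponentsWithStats(g); i=1+np.argmax(s[1:,4]); ys,xs=np.nonzero(l==i)
W=onplane(c,np.c_[xs,ys],.033)[:,:2]
r=cv2.minAreaRect((W*1000).astype(np.float32)); print("plate rect mm",r)
cen=np.array(r[0])/1000
p=proj(c,[[*cen,.049]])[0]; print(p)
# nut mask
b=cv2.inRange(hsv,(10,80,60),(32,255,255)); k,l,s,cc=cv2.connectedComponentsWithStats(b)
i=1+np.argmin(np.hypot(*(cc[1:]-p).T)+1e3*(s[1:,4]<60)); m=cv2.morphologyEx((l==i).astype(np.uint8),cv2.MORPH_CLOSE,np.ones((15,15))); print(s[i],cc[i])
S=6; mb=cv2.resize(m,None,fx=S,fy=S,interpolation=cv2.INTER_LINEAR)
a0=r[2] if r[2]<45 else r[2]-90
for w in(17,22,27):
    def cost(q):
        an=np.radians(a0+30+60*np.arange(6)); R0=w/2e3/np.cos(np.pi/6)
        P=np.array([[q[0]+R0*np.cos(a),q[1]+R0*np.sin(a),z] for a in an for z in(.035,.0475)])
        h=cv2.convexHull(((proj(c,P)+.5)*S).astype(np.float32)).round().astype(int)
        v=cv2.fillConvexPoly(np.zeros_like(mb),h,1); return 1-(v&mb).sum()/(v|mb).sum()
    f=minimize(cost,cen,method="Nelder-Mead",options=dict(initial_simplex=[cen,cen+[.004,0],cen+[0,.004]])); print(w,f.x,f.fun)
x,y=p.astype(int); crop=im[max(0,y-75):y+75,x-100:x+100]
cv2.imwrite("pics/w3.png",cv2.resize(crop,None,fx=4,fy=4,interpolation=cv2.INTER_CUBIC)[:,:,::-1])
E
```

```text
4.85 [ 0.50252246 -0.20651677  0.20128909] [1.79923224e+02 1.08268209e-02 9.04591445e+01]
plate rect mm ((506.6239013671875, -148.05313110351562), (71.31741333007812, 71.40583801269531), 82.80963897705078)
[319.74426548 152.48961408]
[310 141  21  24 290] [319.8        152.29655172]
17 [ 0.5066239  -0.14805313] 0.0945324077685048
22 [ 0.50770746 -0.14949246] 0.32667752614155854
27 [ 0.5076239  -0.15105313] 0.5492155069302751
```

View pics/w3.png

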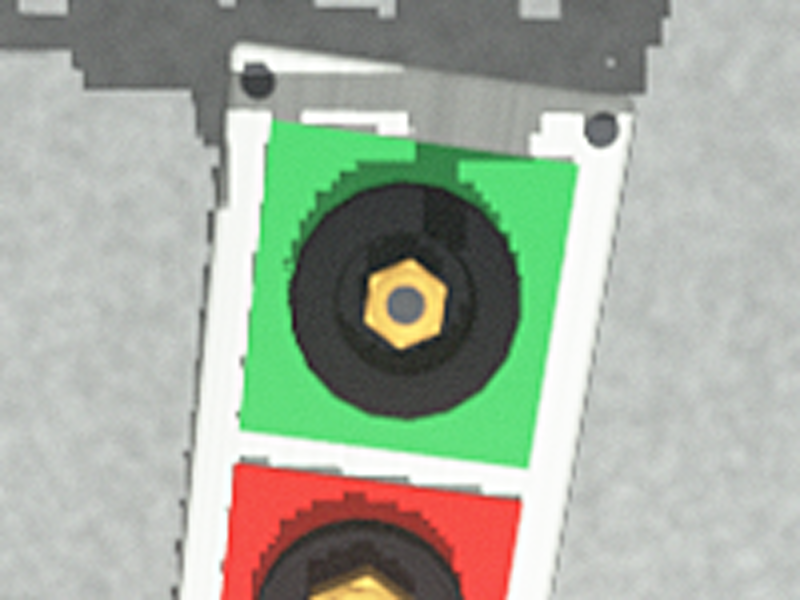

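The enlarged crop shows the green post with a nut that fits 17 mm far better than 22 mm (IoU 0.91 vs 0.67), at (0.5066, -0.148), plate yaw -7.2°. The matching driver has a 19 mm opening, so it's the yellow one in the tray. I'll look at that one up close.

Request:
{"name": "apply_moves", "arguments": {"moves": [[0.7,0.05,0,0,0,0,0.5],[0.7,0.05,0,0,0,0,0.5],[0.7,0.05,0,0,0,0,0.5]]}}

```text
time_s: 5.2
tool_pos: [0.512, -0.0661, 0.2017]
tool_rot: [179.9, -0.0, 90.2]
force: [0.6, -0.4, 0.1]
grip_width: 0.0435
grasp_force: 0.0
```

Request:
{"name": "apply_moves", "arguments": {"moves": [[0.65,0.05,0,0,0,0,0.5],[0.65,0.05,0,0,0,0,0.5],[0.65,0.05,0,0,0,0,0.5],[0.65,0.05,0,0,0,0,0.5],[0.65,0.05,0,0,0,0,0.5]]}}

```text
time_s: 5.7
tool_pos: [0.5214, 0.062, 0.2012]
tool_rot: [179.9, 0.1, 90.3]
force: [-0.0, -1.4, 0.2]
grip_width: 0.0433
grasp_force: 0.0
```

```bash
python3 - <<'E'
from h import *
from scipy.optimize import minimize
o=env.get_obs();print(o["time_s"],o["tool_pos"],o["tool_rot"])
c=viewer.get_calibration("wrist"); im=viewer.read_camera("wrist")
np.savez("w4.npz",im=im,**c)
ms=masks_of("wrist","driver_yellow"); print([(b["conf"],b["location"]) for b in ms][:2])
hsv=cv2.cvtColor(im,cv2.COLOR_RGB2HSV)
m=cv2.inRange(hsv,(18,90,50),(36,255,255)); k,l,s,cc=cv2.connectedComponentsWithStats(m)
p=proj(c,[[.52,.129,.09]])[0]
i=1+np.argmin(np.hypot(*(cc[1:]-p).T)+1e3*(s[1:,4]<300)); m=(l==i).astype(np.uint8);print(p,s[i],cc[i])
m=cv2.morphologyEx(m,cv2.MORPH_CLOSE,np.ones((7,7)))
S=4; mb=cv2.resize(m,None,fx=S,fy=S,interpolation=cv2.INTER_LINEAR)
def hull(q,S):
    x,y,a=q; r=np.array([[np.cos(a),-np.sin(a)],[np.sin(a),np.cos(a)]])
    b=np.array([[u*.011,t*.027] for u in(-1,1) for t in(-1,1)])@r.T+[x,y]
    P=np.r_[np.c_[b,np.full(4,.060)],np.c_[b,np.full(4,.094)]]
    return cv2.convexHull(((proj(c,P)+.5)*S).astype(np.float32)).round().astype(int)
def cost(q):
    w=cv2.fillConvexPoly(np.zeros_like(mb),hull(q,S),1); return 1-(w&mb).sum()/(w|mb).sum()
f=min((minimize(cost,[.52,.13,a],method="Nelder-Mead",options=dict(initial_simplex=[[.515,.125,a],[.525,.13,a],[.52,.14,a],[.52,.13,a+.3]],xatol=1e-5,fatol=1e-5)) for a in(-.7,-.4,-.2,0)),key=lambda r:r.fun)
print(f.x,np.degrees(f.x[2]),f.fun)
x,y=cc[i].astype(int); x0,y0=x-100,max(0,y-75)
v=cv2.resize(im[y0:y0+150,x0:x0+200],None,fx=4,fy=4,interpolation=cv2.INTER_CUBIC)
v=np.ascontiguousarray(v); cv2.polylines(v,[hull(f.x,4)-[x0*4,y0*4]],True,(255,0,255),1)
cv2.imwrite("pics/w4.png",v[:,:,::-1])
E
```

```text
5.7 [0.52139931 0.06203778 0.2012244 ] [1.79923104e+02 5.35648885e-02 9.02969926e+01]
[(0.72, [314.9, 141.8]), (0.27, [329.6, 28.9])]
[313.53404541 144.0376199 ] [ 292  108   44   73 1924] [313.47141372 143.64553015]
[ 0.51958093  0.12841201 -0.30375457] -17.403854658759766 0.08629046735683088
```

View pics/w4.png

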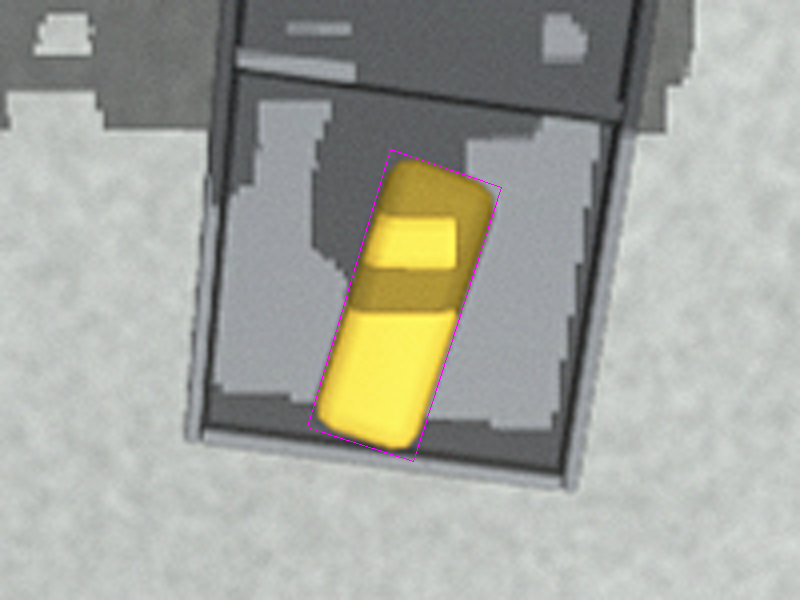

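Yellow driver: (0.5196, 0.1284), yaw -17.4°. The fitted outline matches the handle in the crop. Grasping it next.

Request:
{"name": "apply_moves", "arguments": {"moves": [[0.332,-0.007,0.3,0,0,0.206,0.5],[0.332,-0.007,0.3,0,0,0.206,0.5],[0.332,-0.007,0.3,0,0,0.206,0.5],[0.332,-0.007,0.45,0,0,0.206,0.5],[0.332,-0.007,0.6,0,0,0.206,0.5],[0.332,-0.007,0.7,0,0,0.206,0.5],[0.332,-0.007,0.716,0,0,0.206,0.5],[0.332,-0.007,0.716,0,0,0.206,0.5]]}}

```text
time_s: 6.6
tool_pos: [0.5192, 0.1278, 0.0578]
tool_rot: [180.0, 0.0, 72.5]
force: [0.7, -0.4, 0.8]
grip_width: 0.0439
grasp_force: 0.0
```

Request:
{"name": "apply_moves", "arguments": {"moves": [[0,0,0,0,0,0,0],[0,0,0,0,0,0,0],[0,0,0,0,0,0,0],[0,0,0,0,0,0,0],[0,0,0,0,0,0,0],[0,0,0,0,0,0,0]], "grip_force": 40}}

```text
time_s: 7.2
tool_pos: [0.5192, 0.1298, 0.0581]
tool_rot: [179.9, -0.1, 72.6]
force: [-0.2, -0.1, 5.4]
grip_width: 0.0216
grasp_force: 39.8
```

Request:
{"name": "apply_moves", "arguments": {"moves": [[0,0,-0.1,0,0,0,0],[0,0,-0.3,0,0,0,0],[0,0,-0.5,0,0,0,0],[0,0,-0.5,0,0,0,0],[0,0,-0.5,0,0,0,0]]}}

```text
time_s: 7.7
tool_pos: [0.5187, 0.1298, 0.1576]
tool_rot: [180.0, -0.1, 72.7]
force: [-1.1, 0.6, -1.7]
grip_width: 0.0219
grasp_force: 39.8
```

```bash
python3 - <<'E'
from h import *
o=env.get_obs();print(o["time_s"],o["tool_pos"],o["tool_rot"],o["force"],o["wrist_torque"],o["grip_width"])
print(shift([.5066,-.1481,.155],82.8))
E
```

```text
7.7 [0.51874523 0.12980668 0.15763485] [ 1.79966952e+02 -5.80604234e-02  7.26550824e+01] [-1.11512321  0.59425857 -1.70088769] [-0.13266845  0.0447527   0.00454166] 0.021870376885865184
(array([-1.34446422,  0.35628059,  0.01201734]), array([ 0.00044333, -0.00063976, -0.11804166]))
```

Request:
{"name": "apply_moves", "arguments": {"moves": [[-0.67,0.18,0,0,0,0,0],[-0.67,0.18,0,0,0,0,0],[-0.67,0.18,0,0,0,0,0],[-0.67,0.18,0,0,0,0,0]]}}

```text
time_s: 8.1
tool_pos: [0.511, -0.0164, 0.1555]
tool_rot: [-179.9, 0.2, 72.1]
force: [-0.0, -0.0, -1.7]
grip_width: 0.0218
grasp_force: 39.8
```

Request:
{"name": "apply_moves", "arguments": {"moves": [[-0.674,0.176,0,0,0,-0.118,0],[-0.674,0.176,0,0,0,-0.118,0],[-0.674,0.176,0,0,0,-0.118,0],[-0.674,0.176,0,0,0,-0.118,0],[-0.674,0.176,0,0,0,-0.118,0],[-0.674,0.176,0,0,0,-0.118,0]]}}

```text
time_s: 8.7
tool_pos: [0.5059, -0.1462, 0.156]
tool_rot: [-179.9, -0.0, 82.9]
force: [0.5, -0.5, -0.8]
grip_width: 0.0216
grasp_force: 39.8
```

```bash
python3 - <<'E'
from h import *
o=env.get_obs();print(o["time_s"],o["tool_pos"],o["tool_rot"],o["force"])
print(shift([.5066,-.1481,.108],82.8))
im=viewer.read_camera("wrist"); cv2.imwrite("pics/w5.png",im[:,:,::-1])
im=viewer.read_camera("scene");c=viewer.get_calibration("scene");x,y=proj(c,[[.507,-.148,.08]])[0].astype(int)
cv2.imwrite("pics/s5.png",cv2.resize(im[y-60:y+60,x-80:x+80],None,fx=5,fy=5,interpolation=cv2.INTER_CUBIC)[:,:,::-1])
E
```

```text
8.7 [ 0.5059257  -0.14624147  0.15598126] [-1.79855293e+02 -3.94311445e-02  8.28921469e+01] [ 0.52572874 -0.48906196 -0.82677242]
(array([-0.00896918,  0.00510131,  0.23988808]), array([-0.00168411, -0.00045745,  0.00107276]))
```

View pics/s5.png

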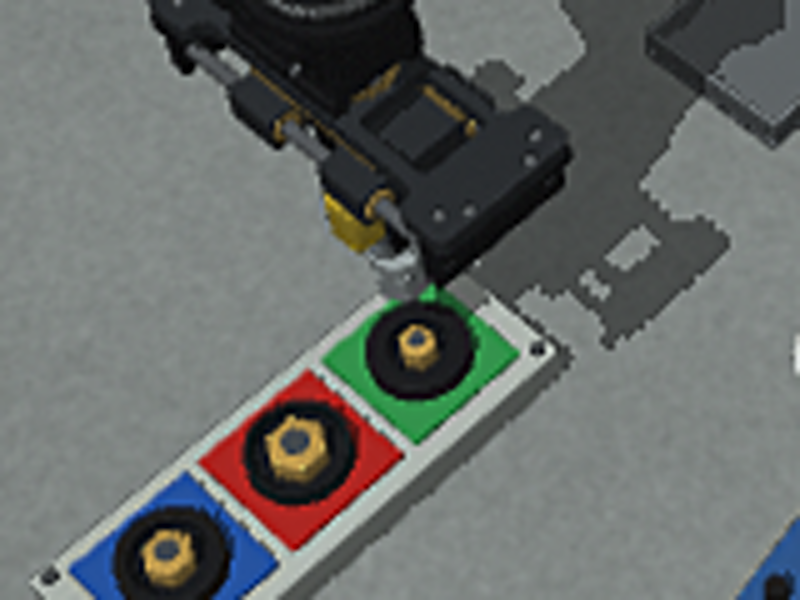

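The scene crop shows the yellow driver gripped upright by the green post. I'll average several readings to beat the pose noise before descending.

```bash
cat >> h.py <<'E'
def avg(n=8):
    L=[]
    for _ in range(n):
        viewer.read_camera("top"); o=env.get_obs(); L.append(np.r_[o["tool_pos"],(o["tool_rot"]+np.array([360,0,0]))%360,o["force"],o["wrist_torque"]])
    L=np.array(L); return L.mean(0).round(4),L.std(0).round(4),o["time_s"]
E
python3 - <<'E'
from h import *
m,s,t=avg(); print(t,m,s[:6])
r=R.from_euler("xyz",m[3:6],degrees=True)
print(r.inv().apply(np.array([.5066,-.1481,.106])-m[:3])/.2, 82.8-m[5])
E
```

```text
9.2 [ 5.065000e-01 -1.473000e-01  1.572000e-01  1.800077e+02  3.599862e+02
  8.287140e+01 -7.460000e-02 -1.190000e-01 -1.242200e+00 -1.001000e-01
  7.050000e-02 -6.200000e-03] [0.     0.0006 0.0002 0.0226 0.004  0.0513]
[-0.00396869  0.00102693  0.25599892] -0.07139999999999702
```

Request:
{"name": "apply_moves", "arguments": {"moves": [[-0.004,0.001,0.1,0,0,0,0],[-0.004,0.001,0.2,0,0,0,0],[-0.004,0.001,0.24,0,0,0,0],[-0.004,0.001,0.256,0,0,0,0],[-0.004,0.001,0.256,0,0,0,0]]}}

```text
time_s: 9.7
tool_pos: [0.5066, -0.1491, 0.1063]
tool_rot: [-180.0, 0.0, 82.8]
force: [0.1, 0.2, -0.5]
grip_width: 0.0217
grasp_force: 39.8
```

Request:
{"name": "apply_moves", "arguments": {"moves": [[0,0,0.01,0,0,0,0],[0,0,0.02,0,0,0,0],[0,0,0.03,0,0,0,0],[0,0,0.035,0,0,0,0],[0,0,0.035,0,0,0,0]]}}

```text
time_s: 10.2
tool_pos: [0.5066, -0.1486, 0.0991]
tool_rot: [180.0, -0.0, 82.8]
force: [-0.3, 1.6, -0.5]
grip_width: 0.0215
grasp_force: 39.8
```

```bash
python3 - <<'E'
from h import *
m,s,t=avg(4); print(t,m)
E
```

```text
10.4 [ 5.066000e-01 -1.487000e-01  9.910000e-02  1.799979e+02  3.599754e+02
  8.279380e+01 -1.363000e-01  8.933000e-01 -1.027300e+00  2.217000e-01
 -1.510000e-02  1.700000e-02]
```

The mouth is about 4 mm below the nut's top with no vertical force, so it is sliding over the nut. Pressing on to the seat.

Request:
{"name": "apply_moves", "arguments": {"moves": [[0,0,0.01,0,0,0,0],[0,0,0.02,0,0,0,0],[0,0,0.03,0,0,0,0],[0,0,0.04,0,0,0,0],[0,0,0.048,0,0,0,0],[0,0,0.048,0,0,0,0]]}}

```text
time_s: 11.0
tool_pos: [0.5066, -0.1487, 0.0893]
tool_rot: [180.0, -0.0, 82.8]
force: [1.3, 2.6, -2.4]
grip_width: 0.0216
grasp_force: 39.8
```

```bash
python3 - <<'E'
from h import *
m,s,t=avg(4); print(t,m)
E
```

```text
11.2 [ 5.066000e-01 -1.488000e-01  8.930000e-02  1.799965e+02  3.599853e+02
  8.278940e+01  1.269500e+00  2.926700e+00 -2.533000e+00  5.388000e-01
 -2.961000e-01  1.630000e-02]
```

Request:
{"name": "apply_moves", "arguments": {"moves": [[0.003,0.001,0,0,0,0,0],[0.003,0.001,0.003,0,0,0,0],[0.003,0.001,0.006,0,0,0,0],[0.003,0.001,0.006,0,0,0,0]]}}

```text
time_s: 11.6
tool_pos: [0.5068, -0.1487, 0.0891]
tool_rot: [-180.0, -0.0, 82.8]
force: [-1.7, 2.7, 4.9]
grip_width: 0.0217
grasp_force: 39.8
```

```bash
python3 - <<'E'
from h import *
m,s,t=avg(4); print(t,m)
E
```

```text
11.8 [ 5.068000e-01 -1.487000e-01  8.910000e-02  1.799981e+02  3.599869e+02
  8.276970e+01 -1.601000e+00  1.786200e+00  5.548900e+00  4.774000e-01
  6.128000e-01  2.910000e-02]
```

The vertical force has risen at the predicted seat height (TCP z 0.089). I'll add a little more push to confirm it has bottomed.

Request:
{"name": "apply_moves", "arguments": {"moves": [[0,0,0.004,0,0,0,0],[0,0,0.008,0,0,0,0],[0,0,0.008,0,0,0,0],[0,0,0.008,0,0,0,0]]}}

```text
time_s: 12.2
tool_pos: [0.5072, -0.1488, 0.0889]
tool_rot: [180.0, -0.1, 82.8]
force: [-5.1, 2.6, 14.2]
grip_width: 0.022
grasp_force: 39.9
```

```bash
python3 - <<'E'
from h import *
m,s,t=avg(4); print(t,m,env.get_obs()["grip_width"])
im=viewer.read_camera("scene");c=viewer.get_calibration("scene");x,y=proj(c,[[.507,-.148,.06]])[0].astype(int)
cv2.imwrite("pics/s6.png",cv2.resize(im[y-60:y+60,x-80:x+80],None,fx=5,fy=5,interpolation=cv2.INTER_CUBIC)[:,:,::-1])
E
```

```text
12.4 [ 5.072000e-01 -1.488000e-01  8.890000e-02  1.799609e+02  3.599403e+02
  8.275810e+01 -4.962300e+00  3.112700e+00  1.516830e+01  6.919000e-01
  1.387400e+00 -4.820000e-02] 0.021801849851374584
```

View pics/s6.png

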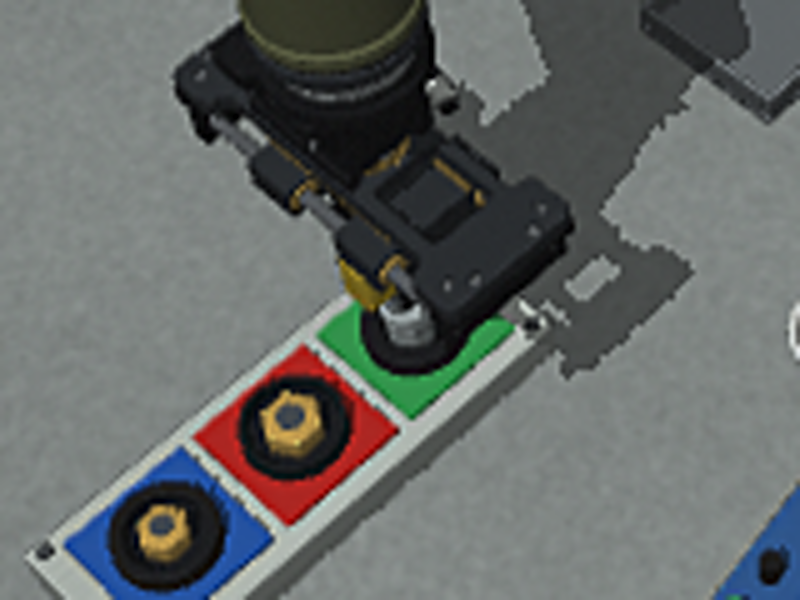

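The crop shows the yellow driver's socket sunk into the green post's collar. Its mouth is 14 mm below the nut's top, which matches the seat, with about 15 N of push and the driver upright. Handing in.

```bash
python3 -c "
from cell import env
print(env.sign_off())"
```

```text
the job is handed in; nothing more can be done
None
```

The yellow driver fits the earth nut, which measured 17 mm in the wrist camera, so I tried no other driver. It is upright, fully seated and still gripped at about 40 N with about 15 N of downward push. The job was handed in at about 12.5 s, and I have not seen the verdict.

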